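# Weight the bonding jig with the steel-cored bar

## Robot

A 7-joint arm with a two-finger parallel gripper is mounted at the origin on the work surface; the furniture and walls round the work are solid. World frame = base frame: x ahead of the robot, y to its left, z up, the work surface at z = 0. Lengths are in mm, angles in rad, forces in N, time in s.
With the tool pointing down it reaches from about 400 to 875 mm from the base axis. Payload 4.4 kg.
Tool frame: the origin (TCP) lies at the very end of the fingers, on their centre line; the grasp point (between the pads) lies 19 mm behind it; z points along the fingers, y is the direction in which the jaws open and shut (so a half turn about z gives the same grasp; the last joint's range is limited). The gripper opens to 85 mm and grips with 20 to 120 N. Pads are 22 mm wide; open, the fingers measure 114 mm over their backs; the gripper's body (76 mm by 85 mm) begins 54 mm behind the grasp point. The pads swing forward as they close: fully open they stand 13 mm farther back than shut.
Start: joints at [1.079, 0.628, 0.038, 1.517, -0.027, 0.996, -0.02], TCP at [268.51, -591.963, 231.313] pointing down, gripper open.
Joint ranges: [-3.06, 3.06], [-0.37, 2.12], [-1.25, 1.32], [0.18, 2.47], [-1.1, 4.24], [0.23, 1.98], [-2.94, 2.94]. Speed limits (rad/s): [2.57, 2.57, 3.14, 3.14, 3.14, 3.14, 3.14].

## Interface

Orientations are given as [roll, pitch, yaw] about the fixed x, y, z axes, in that order (R = Rz(yaw) Ry(pitch) Rx(roll)).
In Python, from cell import ctrl gives the robot as it stands.
- The arm moves only by the shell command python3 -m crank 'ROWS' [OPENING]. ROWS is JSON, a list that holds one entry, the list of rows, each a list of 6 numbers: the shift along the tool's x, y, z in units of 30 mm (1.0 is 30 mm), then the turn, a rotation vector about the tool's x, y, z in units of 6 degrees (1.0 is 6 degrees). In form: [[[tx, ty, tz, rx, ry, rz], ...]]. A call has 1 to 12 rows; each row shifts and turns the pose as measured when the row begins, along the tool's axes as they then stand; what a row does not reach is not made up. A row lasts 1/12 s, in which the tool goes at most 41.7 mm and 7.16 degrees, less where a joint would pass 70% of its speed; a pose out of reach is approached as far as the arm can. A call is refused whole if a number of a shift passes 1 or a number of a turn 1, either way. A call with a gripper value outside its range is refused whole. OPENING is the gripper command: -1 is fully open, 1 is shut, values between are in proportion, set as the call begins (- or left out, the last holds). The fingers move at their own pace and stop on an object; the grip force is fixed at half the most. Time passes only in rows, so rows that do not move let the fingers close. It gives the time, the measured TCP pose, the force and the opening at its end, in the units of the state.
- ctrl.read_state(): the state, without advancing time (a new reading comes with each control period).
- ctrl.get_image(name): name is "scene" or "side" or "wrist"; returns a dict with "color" (400x640x3 uint8, red, green, blue), "depth" (400x640 float32, mm along the optical axis (not along the pixel's ray), 0 where there is no reading), "camera_matrix" (3x3 intrinsics, pixels), "R" (3x3) and "t" (3): a world point X has camera coordinates R X + t. Camera axes: x right, y down, z forward; pixel columns grow to the right and rows downward; lengths in mm; the calibration is good to about 2 mm. A picture is of the moment at which its call begins.
- ctrl.finish_job(): hands the job in, once; it reports no verdict.
Trained networks look in a picture, given as the dict that the camera call returned (one of the last four; its "shot" number tells which), for a name from the list of things; names that differ only in an ending like _2 or _b are one class to them, and where a whole thing is asked for, a point or a joint stands for the part that bears it (a point fixed in the world has none). Each returns a list of dicts, best first, with "conf" (0 to 1); they miss things now and then, are a little off and sometimes report something else, mostly with a low value. They report only what shows in the picture. A call takes as long as a camera call.
- ctrl.search_frame(query, picture): "extent" ([centre column, centre row, width, height] in pixels, round what is visible of it).
The state is a dict: "clock": time; "qpos": joint angles; "qd": joint speeds; "tau": joint torques, N m; "eef_pos": TCP position; "tool_rot": TCP orientation; "force": force on the tool from outside, world axes, zero at the start; "torque": the same for the moment, N m; "width": finger opening in mm.
Only numpy, scipy, OpenCV 4.12 (cv2) and the standard library are available. Lean on these libraries where they do the work, as an engineer would, in place of code of your own. Each camera call takes 0.05 s, during which the arm holds its last target. There are 200 camera calls.

## Task

Of the three look-alike blue weight bars in the grey rack only one has a steel core: find it by how heavy it is to lift, and lay it gently across the two saddles of the bonding jig, a neck in each saddle, so that its weight alone keeps both pressure feet fully down on the glass strip. Put the two light bars away in the clear wafer tray, flat on its floor, handles up, set down and not dropped. Leave the timer, the vial and the loupe where they stand.

Things in the scene. Friction and masses are not known exactly. Their poses are not given: they have to be found in the camera images.
- bar_1: blue plastic weight bar, 132 mm long (x axis), 66 high in all; origin: centre of its underside, z up to the handle. Black flat-sided handle along x, 60 long, 14 wide, 16 high, centred 58 mm above the underside, 16 mm free beneath it. bar_1, bar_2, bar_3 look the same: one, not always the same, has a steel core (about 0.6 kg), two are foam-filled (0.18 kg); only lifting tells.
- bar_2: look-alike of bar_1, same origin and axes. Shape of all three, along x from the middle: main block to 40 mm (34 wide, 34 high), then a neck to 58 mm (18 wide, its underside 4 mm above the bar's underside), then an end plate to 66 mm (30 wide, z 2 to 32 mm); the same at the other end.
- bar_3: look-alike of bar_1, same shape, size, origin and axes
- rack: grey plastic rack, 110 x 180 x 25 mm, fixed; origin at the centre of its underside. Three bays side by side along its y axis (at y = -58, 0, +58 mm); a bar lies along the rack's x axis in each, its underside 14 mm above the bench, between 11 mm high teeth with 2 mm of play on either side.
- jig: aluminium bonding jig, base 104 x 156 x 10 mm, fixed; origin at the underside, midway between the saddles; y axis from saddle to saddle, x axis to the back, where two posts stand (x 33 to 51 mm, 55 high). Under each saddle a sprung foot stands over an amber glass strip. The bar belongs along the jig's y axis (either end first), centred over the origin, necks on the saddle floors.
- saddle_left (a point): centre of the floor of the steel U saddle at the jig's y = +49 mm; 78 mm above the bench with the foot up, 70 down. Saddle 10 mm long (jig y); cheeks 22 mm apart (jig x), flared outward from 12 mm above the floor, tops 20 mm above it. A seated neck has 2 mm of play at each side and 4 mm lengthwise.
- saddle_right (a point): the same for the saddle at the jig's y = -49 mm
- foot_left (a joint): travel of the left pressure foot with its saddle, m: 0 = up, 0.008 = fully down on the glass. A spring lifts it: about 1.6 N on the saddle starts it, 2.3 N holds it fully down, so one foam-filled bar leaves both feet up and the steel-cored bar, lying centred, holds both down
- foot_right (a joint): the same for the right foot
- tray: open clear milky wafer tray, 177 x 148 x 46 mm, fixed; origin at the centre of its underside, z up. Inside 156 mm (x, from -79 to 77 mm) by 134 mm (y), floor 2 mm thick, walls up to 46 mm. Two bars fit side by side along its x axis, 60 mm apart.
- timer: white bench timer with grey and red keys, 42 x 68 x 55 mm, a bystander; origin at its underside
- vial: small adhesive vial with black cap, 24 mm across, 58 mm high, a bystander; origin at its underside
- loupe: black eye loupe, 38 mm across, 36 mm high, a bystander; origin at its underside

How it is judged:
By the outcome, as a careful person would: the job done as asked, in the order asked, and still so for the second after the job is handed in, with the robot touching nothing.
It also fails if it takes over 72 s, if anything falls off the work surface, if the arm or the gripper's body presses on something with over 40 N, if the wrist force passes 120 N, or if a joint passes its speed limit or range.

## Working session

There is one attempt and no reset: what is moved stays moved. The work goes in short steps, Python scripts to look and compute and a shell command to move; the robot and the scene stay as the last step left them, time stands still between calls to the robot, and variables do not carry over. Pictures are saved under pics/ and viewed, about 8 in all and at most 12, crops included, and the job is handed in when it is done.

```bash
mkdir -p pics; ls; cat > h.py <<'E'
import numpy as np, cv2
from cell import ctrl
def pts(im):
    K=im["camera_matrix"];d=im["depth"];v,u=np.mgrid[:d.shape[0],:d.shape[1]]
    c=np.stack([(u-K[0,2])/K[0,0]*d,(v-K[1,2])/K[1,1]*d,d],-1)
    P=(c-im["t"])@im["R"]; P[d<=0]=np.nan
    return P
def save(im,n,crop=None):
    cv2.imwrite("pics/"+n,im["color"][...,::-1])
E
python3 - <<'E'
from h import *
s=ctrl.read_state();print(s)
ims={}
for n in("scene","side"):
    im=ctrl.get_image(n);save(im,n+"0.png");P=pts(im);np.savez(n+"0.npz",P=P,c=im["color"],K=im["camera_matrix"],R=im["R"],t=im["t"])
    print(n,"cam",-im["R"].T@im["t"])
    for q in("bar_1","rack","jig","tray","timer","vial","loupe","saddle_left"):
        for r in ctrl.search_frame(q,im)[:4]:
            x,y,w,h=r["extent"];print(q,round(r["conf"],2),np.round(r["extent"]),np.round(P[int(y),int(x)]))
E
```

```text
pics
{'clock': 0.0, 'qpos': array([ 1.07915987,  0.62932542,  0.0384276 ,  1.51839523, -0.02699232,
        0.99631641, -0.01999237]), 'qd': array([ 0.00027666,  0.00112727, -0.00072116,  0.00110171, -0.00049524,
       -0.00063894,  0.00128974]), 'tau': array([ 3.24034690e-04, -5.63397217e+01,  1.22631881e+00, -1.93444097e+01,
        1.09370914e-02,  1.06221510e-02,  1.52665560e-07]), 'eef_pos': array([ 268.26867287, -591.34934295,  230.39355698]), 'tool_rot': array([-3.13966598e+00,  2.30909147e-05,  4.25859288e-01]), 'force': array([-0.04104014,  0.18333628,  0.45808168]), 'torque': array([-0.00886114,  0.00807245, -0.02525745]), 'width': 85.52008438845961}
scene cam [1094.42898638 -325.63160348  604.15554281]
bar_1 0.63 [189. 249.  29.  52.] [ 455. -295.   50.]
bar_1 0.59 [216. 239.  29.  46.] [ 458. -239.   52.]
bar_1 0.55 [242. 230.  30.  47.] [ 454. -180.   50.]
rack 0.97 [219. 253.  95.  54.] [ 495. -245.   45.]
jig 0.86 [319. 228.  78.  74.] [498. -15.  16.]
tray 0.33 [334. 207.  15.  26.] [501.  22.  67.]
timer 0.77 [324. 189.  34.  27.] [389.  59.  31.]
timer 0.43 [336. 2
[... 199 characters left out ...]
37. 207.  18.  27.] [501.  28.  62.]
side cam [1002.97862364  334.68316657  885.56255261]
bar_1 0.94 [256. 155.  38.  39.] [ 443. -228.   49.]
bar_1 0.76 [240. 148.  37.  34.] [ 450. -284.   48.]
bar_1 0.67 [273. 164.  37.  36.] [ 444. -171.   46.]
rack 0.71 [264. 171.  60.  24.] [ 476. -180.   39.]
rack 0.37 [322. 198.   6.  17.] [489.  21.  78.]
jig 0.61 [305. 209.  64.  56.] [506. -20.  19.]
tray 0.93 [414. 233.  72.  71.] [410. 252.   4.]
timer 0.76 [359. 189.  20.  30.] [390.  73.  44.]
timer 0.21 [368. 274.  12.  20.] [591. 212.  32.]
vial 0.72 [322. 168.   7.  17.] [380. -47.  44.]
loupe 0.74 [368. 276.  15.  19.] [594. 211.  31.]
saddle_left 0.6 [325. 199.  10.  13.] [493.  29.  80.]
```

```bash
python3 - <<'E'
import cv2,numpy as np
a=cv2.imread("pics/scene0.png")[160:330,130:450];b=cv2.imread("pics/side0.png")[110:310,210:480]
a=cv2.resize(a,(560,298),interpolation=3);b=cv2.resize(b,(405,300),interpolation=3)
cv2.imwrite("pics/a.png",cv2.resize(cv2.imread("pics/scene0.png")[160:330,130:450],None,fx=2.5,fy=2.5,interpolation=2))
cv2.imwrite("pics/b.png",cv2.resize(cv2.imread("pics/side0.png")[110:310,210:480],None,fx=2.9,fy=2.9,interpolation=2))
E
```

```text
(no output)
```

View pics/a.png

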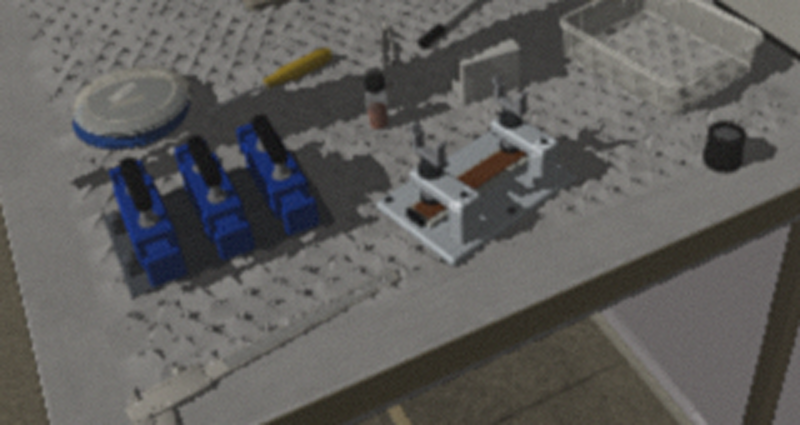

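View pics/b.png

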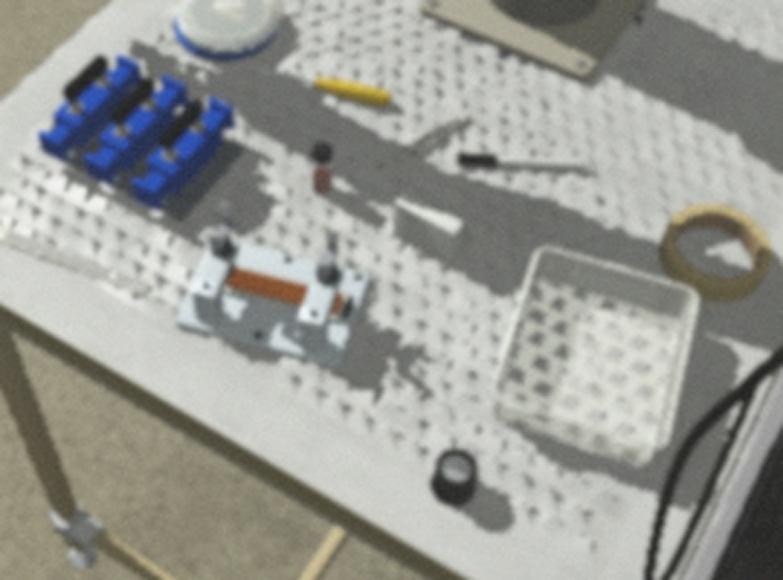

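```bash
python3 - <<'E'
from h import *
def rect(Q):
    (c,s,a)=cv2.minAreaRect(Q[:,:2].astype(np.float32)); return np.round(c,1),np.round(s,1),round(a,1),len(Q)
for n in("scene","side"):
    P=np.load(n+"0.npz")["P"].reshape(-1,3);P=P[np.isfinite(P).all(1)]
    t=P[(P[:,0]>300)&(P[:,0]<800)&(abs(P[:,1])<450)&(abs(P[:,2])<5)];print(n,"table",np.median(t[:,2]))
    h=P[(P[:,2]>62)&(P[:,2]<92)&(P[:,0]>380)&(P[:,0]<560)&(P[:,1]<-120)&(P[:,1]>-360)]
    # split clusters by y via kmeans
    _,l,c=cv2.kmeans(h[:,1:2].astype(np.float32),3,None,(3,50,.1),5,2)
    for k in range(3):
        print("handle",rect(h[l[:,0]==k]), np.round(np.percentile(h[l[:,0]==k],[5,50,95],axis=0),0).tolist())
    j=P[(P[:,0]>400)&(P[:,0]<600)&(abs(P[:,1]+15)<110)]
    for a,b in((6,16),(45,62),(66,110)):
        q=j[(j[:,2]>a)&(j[:,2]<b)];print("jig",a,b,rect(q))
        if a>40:
            _,l,c=cv2.kmeans(q[:,:2].astype(np.float32),2,None,(3,50,.1),5,2);print([ (rect(q[l[:,0]==k]),np.round(q[l[:,0]==k][:,2].max())) for k in(0,1)])
    T=P[(P[:,1]>130)&(P[:,1]<400)&(P[:,0]>280)&(P[:,0]<570)]
    q=T[(T[:,2]>30)&(T[:,2]<60)];print("tray",rect(q),np.round(np.percentile(q,[2,50,98],axis=0)).tolist())
E
```

```text
scene table -0.5976695023315792
handle (array([ 431.6, -295.4]), array([60.6, 13.9]), 0.6, 160) [[406.0, -301.0, 69.0], [441.0, -295.0, 78.0], [460.0, -289.0, 80.0]]
handle (array([ 429.9, -179.8]), array([14.5, 60.7]), 88.6, 148) [[407.0, -186.0, 67.0], [437.0, -181.0, 77.0], [459.0, -174.0, 80.0]]
handle (array([ 431.3, -237.7]), array([58.7, 13.9]), 1.1, 154) [[407.0, -244.0, 67.0], [440.0, -238.0, 78.0], [459.0, -231.0, 80.0]]
jig 6 16 (array([517.6, -32.7]), array([104.4, 179.4]), 15.5, 1357)
jig 45 62 (array([525.7, -17.3]), array([ 65.9, 123.1]), 15.4, 518)
[((array([538.3, -64. ]), array([65.6, 26. ]), 16.4, 276), np.float64(62.0)), ((array([512.7,  29.4]), array([66.1, 25. ]), 16.4, 242), np.float64(62.0))]
jig 66 110 (array([508.2, -22.9]), array([ 39.4, 111.8]), 15.6, 273)
[((array([521.5, -70.4]), array([39.4, 13.1]), 17.3, 142), np.float64(98.0)), ((array([494.8,  24.5]), array([39., 13.]), 14.9, 131), np.float64(97.0))]
tray (array([446.6, 256.3]), array([220.3, 150.7]), 11.1, 807) [[331.0, 169.0, 30.0], [423.0, 251.0, 40.0], [517.0, 333.0, 46.0]]
side table 0.078664698
[... 351 characters left out ...]
-241.0, 68.0], [434.0, -231.0, 77.0], [459.0, -228.0, 81.0]]
jig 6 16 (array([490.4, -12.7]), array([177.3, 208.3]), 2.6, 1174)
jig 45 62 (array([526., -15.]), array([ 66. , 122.7]), 15.5, 371)
[((array([513. ,  32.3]), array([65.8, 24.7]), 14.6, 191), np.float64(62.0)), ((array([539.1, -62.1]), array([65.9, 24.8]), 16.0, 180), np.float64(62.0))]
jig 66 110 (array([508.7, -19. ]), array([ 38.6, 109.5]), 14.6, 163)
[((array([495.7,  28.4]), array([37.3, 11.2]), 14.3, 78), np.float64(99.0)), ((array([520.9, -65.6]), array([38.6, 13.1]), 14.6, 85), np.float64(99.0))]
tray (array([445.3, 258.6]), array([226. , 150.4]), 10.6, 750) [[331.0, 173.0, 30.0], [414.0, 259.0, 42.0], [517.0, 337.0, 47.0]]
```

```bash
python3 -m crank '[[[0,0,0,0,0,0.98],[0,0,0,0,0,0.98],[0,0,0,0,0,0.98],[0,0,0,0,0,0.98],[0.55,-1,0,0,0,0],[0.55,-1,0,0,0,0],[0.55,-1,0,0,0,0],[0.55,-1,0,0,0,0],[0.55,-1,0,0,0,0],[0.55,-1,0,0,0,0],[0.55,-1,0,0,0,0],[0.55,-1,0,0,0,0]]]' 0.1
python3 - <<'E'
from h import *
P=np.load("side0.npz")["P"].reshape(-1,3);P=P[np.isfinite(P).all(1)]
for n in("scene","side"):
    P=np.load(n+"0.npz")["P"].reshape(-1,3);P=P[np.isfinite(P).all(1)]
    T=P[(P[:,1]>130)&(P[:,1]<400)&(P[:,0]>280)&(P[:,0]<570)]
    q=T[(T[:,2]>42)&(T[:,2]<50)]
    I=np.full((300,300),0,np.uint8)
    for x,y,_ in q: I[int(x-280),int(y-130)]=255
    print(len(q));cv2.imwrite("pics/t_%s.png"%n,I)
a=[cv2.imread("pics/t_%s.png"%n) for n in("scene","side")];cv2.imwrite("pics/t.png",np.hstack(a))
E
```

```text
clock: 1.9
eef_pos: [400.6, -354.0, 229.8]
tool_rot: [3.132, 0.002, -0.024]
force: [0.9, -0.3, -0.2]
width: 38.7
250
386
```

View pics/t.png

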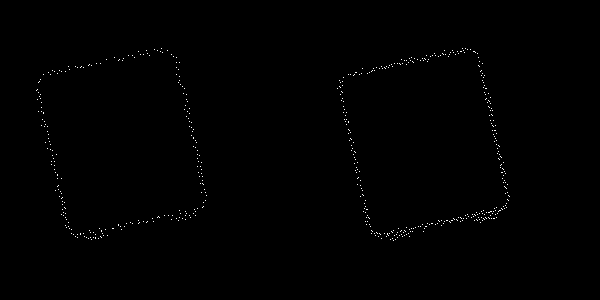

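```bash
python3 -m crank '[[[0.34,-0.67,0.8,0,0,-0.3],[0.34,-0.67,0.8,0.2,0,0],[0.34,-0.67,0.8,0.2,0,0],[0,0,0,0,0,0],[0,0,0,0,0,0]]]' 0.1
python3 - <<'E'
from h import *
for n in("scene","side"):
    P=np.load(n+"0.npz")["P"].reshape(-1,3);P=P[np.isfinite(P).all(1)]
    T=P[(P[:,1]>130)&(P[:,1]<400)&(P[:,0]>280)&(P[:,0]<570)]
    q=T[(T[:,2]>42)&(T[:,2]<50)];print(cv2.minAreaRect(q[:,:2].astype(np.float32)))
im=ctrl.get_image("wrist");save(im,"w1.png");P=pts(im).reshape(-1,3);s=ctrl.read_state()
print(s["eef_pos"],s["tool_rot"],s["force"], -im["R"].T@im["t"])
P=P[np.isfinite(P).all(1)]
h=P[(P[:,2]>70)&(P[:,2]<90)&(P[:,0]>370)&(P[:,0]<500)&(P[:,1]<-130)&(P[:,1]>-340)]
for y in(-294,-236,-178):
    q=h[abs(h[:,1]-y)<20]
    if len(q)>20:print(cv2.minAreaRect(q[:,:2].astype(np.float32)),len(q),np.median(q[:,2]))
E
```

```text
clock: 2.32
eef_pos: [440.5, -281.9, 157.7]
tool_rot: [-3.107, -0.007, 0.025]
force: [-0.6, -1.1, 0.1]
width: 38.4
((424.6756591796875, 251.41062927246094), (174.73245239257812, 148.57321166992188), 11.963332176208496)
((424.1023254394531, 254.56410217285156), (175.30870056152344, 147.3462371826172), 11.690537452697754)
[ 440.38357092 -281.44633039  157.66115302] [-3.1057309  -0.00635251  0.02511841] [-0.03570553  0.60765594 -0.48262301] [ 506.24509472 -286.039018    300.50627351]
((433.1925964355469, -296.1907043457031), (58.701133728027344, 13.991352081298828), 0.561428964138031) 1683 79.26360016089178
((435.3174743652344, -238.3846435546875), (53.26800537109375, 14.047316551208496), 0.09338069707155228) 1428 79.20561221516101
((431.5347595214844, -180.9825439453125), (59.826908111572266, 13.931638717651367), 0.5381802916526794) 1901 79.12842237291879
```

View pics/w1.png

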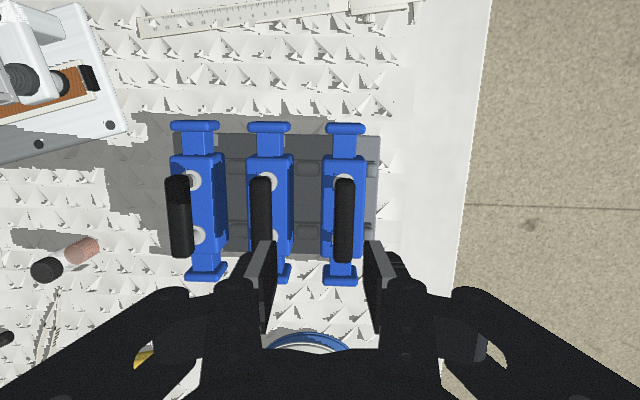

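```bash
python3 -m crank '[[[-0.28,0.45,0,-0.33,-0.06,0.14],[0,0,0,0,0,0],[0,0,0.9,0,0,0],[0,0,0.9,0,0,0],[0,0,0,0,0,0],[0,0,0,0,0,0]]]' 0.1
```

```text
clock: 2.87
eef_pos: [434.5, -302.9, 107.7]
tool_rot: [3.134, -0.01, 0.004]
force: [-0.2, -0.4, 0.7]
width: 38.3
```

```bash
python3 -m crank '[[[-0.08,-0.2,0.4,0.05,-0.08,-0.05],[0,0,0,0,0,0],[0,0,0,0,0,0]]]' 0.1
```

```text
clock: 3.12
eef_pos: [433.2, -298.4, 97.8]
tool_rot: [3.138, -0.004, 0.007]
force: [0.3, -0.6, 0.7]
width: 38.5
```

```bash
python3 -m crank '[[[-0.04,-0.1,0.3,0,0,0],[0,0,0.6,0,0,0],[0,0,0.3,0,0,0],[0,0,0.15,0,0,0],[0,0,0,0,0,0],[0,0,0,0,0,0]]]' 0.1
```

```text
clock: 3.62
eef_pos: [434.1, -295.6, 57.4]
tool_rot: [3.136, -0.009, 0.008]
force: [-0.0, -0.3, -0.6]
width: 38.3
```

Good; grip, read, then lift a little to weigh.

```bash
python3 -m crank '[[[0,0,0.1,0,0,0],[0,0,0,0,0,0],[0,0,0,0,0,0],[0,0,0,0,0,0],[0,0,0,0,0,0],[0,0,0,0,0,0]]]' 1
python3 -m crank '[[[0,0,-0.1,0,0,0],[0,0,-0.15,0,0,0],[0,0,-0.1,0,0,0],[0,0,0,0,0,0],[0,0,0,0,0,0],[0,0,0,0,0,0],[0,0,0,0,0,0]]]'
python3 -m crank '[[[0,0,0,0,0,0]]]'
```

```text
clock: 4.12
eef_pos: [434.5, -295.8, 55.1]
tool_rot: [3.135, -0.01, 0.008]
force: [1.0, -0.7, -2.4]
width: 12.8
clock: 4.7
eef_pos: [432.5, -294.4, 65.4]
tool_rot: [3.137, -0.006, 0.008]
force: [0.7, -0.5, -6.3]
width: 13.1
clock: 4.78
eef_pos: [432.4, -294.3, 65.3]
tool_rot: [3.138, -0.006, 0.008]
force: [0.5, -0.0, -6.6]
width: 12.9
```

```bash
python3 -m crank '[[[0,0,-0.4,0,0,0],[0,0,-0.7,0,0,0],[0,0,-0.8,0,0,0],[0,-0.2,-0.8,0,0,0],[0.1,-0.4,-0.7,0,0,-0.3],[0.2,-0.6,-0.4,0,0,-0.6],[0,0,0,0,0,-1],[0,0,0,0,0,-1],[0,0,0,0,0,-1],[0,0,0,0,0,-1],[0,0,0,0,0,-1],[0,0,0,0,0,-1]]]'
```

```text
clock: 5.78
eef_pos: [436.9, -254.0, 183.0]
tool_rot: [3.14, 0.001, 0.762]
force: [-0.2, 0.2, -6.6]
width: 12.9
```

```bash
python3 -m crank '[[[0,0,0,0,0,-1],[0,0,0,0,0,-1],[0,0,0,0,0,-1],[0,0,0,0,0,-1],[0,0,0,0,0,-1],[0,0,0,0,0,-1],[0,0,0,0,0,-1],[0,0,0,0,0,-1],[0,0,0,0,0,-0.5],[0,0,0,0,0,0],[0,0,0,0,0,0]]]'
```

```text
clock: 6.7
eef_pos: [429.9, -254.0, 180.3]
tool_rot: [-3.133, -0.002, 1.696]
force: [0.5, -0.4, -5.9]
width: 13.0
```

```bash
python3 -m crank '[[[0,0,0,0,0,-0.7],[0,0,0,0,0,-0.65],[0.6,0.4,0,0,0,0],[0.9,0.6,0,0,0,0],[0.9,0.6,0,0,0,0],[0.9,0.6,0,0,0,0],[0.9,0.6,0,0,0,0],[0.9,0.6,0,0,0,0],[0.8,0.5,0,0,0,0],[0.5,0.3,0,0,0,0],[0,0,0,0,0,0],[0,0,0,0,0,0]]]'
python3 - <<'E'
from h import *
im=ctrl.get_image("wrist");save(im,"w2.png");P=pts(im);s=ctrl.read_state()
print(s["eef_pos"],s["tool_rot"],s["force"])
np.savez("w2.npz",P=P,R=im["R"],t=im["t"],K=im["camera_matrix"])
E
```

```text
clock: 7.7
eef_pos: [503.8, -30.0, 177.1]
tool_rot: [-3.13, -0.001, 1.813]
force: [0.3, -0.3, -7.0]
width: 12.7
[503.93908594 -29.7389603  177.19400036] [-3.13109735e+00 -1.53701716e-03  1.81284830e+00] [ 0.43581474  1.1034219  -6.87887437]
```

View pics/w2.png

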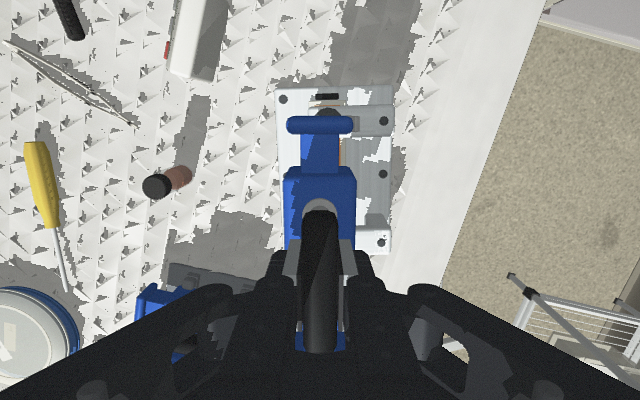

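```bash
python3 - <<'E'
from h import *
P=np.load("w2.npz")["P"].reshape(-1,3);P=P[np.isfinite(P).all(1)]
g=np.deg2rad(15.3);ex=np.array([np.cos(g),np.sin(g)]);ey=np.array([-np.sin(g),np.cos(g)])
o=np.array([508.3,-21])
X=(P[:,:2]-o)@ex;Y=(P[:,:2]-o)@ey;Z=P[:,2]
def rp(n,m):
    print(n,m.sum(),"X",np.round(np.percentile(X[m],[1,50,99]),1),"Y",np.round(np.percentile(Y[m],[1,50,99]),1),"Z",np.round(np.median(Z[m]),1))
near=(abs(X)<80)&(abs(Y)<110)
rp("endplate",near&(Z>160)&(Z<172)&(Y>45))
rp("block",near&(Z>160)&(Z<176)&(Y<33)&(Y>0)&(abs(X)<25))
rp("base",near&(Z>6)&(Z<14))
rp("arm",near&(Z>50)&(Z<62)&(Y>10)&(X>0))
rp("saddle",near&(Z>62)&(Z<105))
m=near&(Z>162)&(Z<176)&(abs(X)<25)&(Y>0)&(Y<32)
print(cv2.minAreaRect(P[m][:,:2].astype(np.float32)))
E
```

```text
endplate 1257 X [-18.6  -4.5   9.6] Y [45.2 49.9 53.9] Z 166.7
block 4052 X [-21.9  -5.1  11.2] Y [ 0.7 19.2 32.5] Z 169.3
base 6639 X [-45.1  28.   57.5] Y [-48.2  22.8  75.7] Z 9.8
arm 1507 X [ 2.4 33.2 50.7] Y [35.6 49.7 59.1] Z 54.7
saddle 208 X [-6.4 16.1 20.1] Y [42.7 51.3 56.8] Z 96.3
((498.89697265625, -6.976579666137695), (34.28720474243164, 31.961164474487305), 15.309892654418945)
```

```bash
python3 -m crank '[[[0.3,0.14,0,-0.1,0,-0.23],[0,0,0.2,0,0,0],[0,0,0.4,0,0,0],[0,0,0.2,0,0,0],[0,0,0,0,0,0],[0,0,0,0,0,0],[0,0,0,0,0,0]]]'
cat > m.py <<'E'
from h import *
im=ctrl.get_image("wrist");s=ctrl.read_state();P=pts(im).reshape(-1,3);P=P[np.isfinite(P).all(1)]
g=np.deg2rad(15.3);ex=np.array([np.cos(g),np.sin(g)]);ey=np.array([-np.sin(g),np.cos(g)]);o=np.array([508.3,-21])
X=(P[:,:2]-o)@ex;Y=(P[:,:2]-o)@ey;Z=P[:,2];d=s["eef_pos"][:2]-o
print(s["eef_pos"],s["tool_rot"],s["force"],"tcp jig",d@ex,d@ey)
u=s["eef_pos"][2]-41
m=(abs(Z-u-32)<4)&(Y>30)&(abs(X)<25);print("end X",np.percentile(X[m],[1,50,99]),"Y",np.percentile(Y[m],[50,99.5]),Z[m].mean())
b=(abs(Z-u-34)<4)&(Y>0)&(Y<45)&(abs(X)<30);xs=[]
for y in range(5,34,4):
    q=b&(abs(Y-y)<2);xs.append((y,np.percentile(X[q],2),np.percentile(X[q],98)) if q.sum()>30 else (y,0,0))
print(np.round(xs,1).tolist())
m=(Z>50)&(Z<62)&(Y>10)&(X>0)&(X<60)&(Y<80);print("arm",np.percentile(X[m],99),np.percentile(Y[m],[1,99]))
m=(Z>88)&(Z<102)&(Y>30)&(abs(X)<30)&(Y<65)&(Z<u-2);print("saddle",m.sum(),np.percentile(X[m],[1,99]) if m.any() else 0,np.percentile(Y[m],[1,99]) if m.any() else 0)
E
python3 m.py
```

```text
clock: 8.33
eef_pos: [504.0, -25.3, 151.1]
tool_rot: [-3.139, 0.001, 1.829]
force: [0.8, 0.0, -7.3]
width: 12.8
[504.18460162 -25.30269968 151.16805182] [-3.13947767e+00  1.32127626e-03  1.82873705e+00] [-0.25148391 -0.28650224 -6.19383481] tcp jig -5.104904526015968 -3.064258172880414
end X [-18.91229412  -3.89255225  10.77321179] Y [52.83728327 58.33694462] 140.9322856629871
[[5.0, -20.8, 12.2], [9.0, -20.6, 12.6], [13.0, -21.0, 12.5], [17.0, -20.3, 11.9], [21.0, -20.1, 11.8], [25.0, -20.0, 11.8], [29.0, -20.2, 12.0], [33.0, -18.9, 10.6]]
arm 50.522363523959946 [35.81055538 59.04449708]
saddle 296 [-18.93928044  19.78643584] [42.3643062  52.23546901]
```

```bash
python3 -m crank '[[[0.25,0.18,0.1,0,0,-0.08],[0,0,0,0,0,0],[0,0,0,0,0,0]]]'
```

```text
clock: 8.63
eef_pos: [508.6, -16.4, 148.7]
tool_rot: [-3.141, 0.002, 1.837]
force: [0.2, -1.0, -6.9]
width: 12.7
```

```bash
python3 -m crank '[[[-0.04,-0.06,0.2,0,0,0],[0,0,0,0,0,0],[0,0,0,0,0,0],[0,0,0,0,0,0]]]'; python3 m.py
```

```text
clock: 8.97
eef_pos: [507.3, -17.5, 142.3]
tool_rot: [3.141, 0.002, 1.838]
force: [0.3, 0.8, -6.6]
width: 12.5
[507.51929842 -17.43029607 142.42989346] [3.14077181e+00 1.91579456e-03 1.83778641e+00] [ 0.441131    0.75077314 -7.28071381] tcp jig 0.1889171642948887 3.6491905182210207
end X [-15.01623412   0.85309399  17.07236134] Y [38.32274565 64.90684113] 133.08798618493003
[[5.0, -15.9, 17.5], [9.0, -15.7, 17.4], [13.0, -15.6, 17.3], [17.0, -15.6, 17.2], [21.0, -15.4, 17.6], [25.0, -15.2, 16.9], [29.0, -15.1, 16.8], [33.0, -15.2, 17.1]]
arm 50.598042803451676 [35.42867106 59.30902702]
saddle 591 [-19.30303806  19.98188677] [42.4035258  52.21427547]
```

```bash
python3 -m crank '[[[0,-0.02,0.2,0,0,0],[0,0,0.2,0,0,0],[0,0,0.2,0,0,0],[0,0,0.12,0,0,0],[0,0,0,0,0,0],[0,0,0,0,0,0],[0,0,0,0,0,0]]]'
```

```text
clock: 9.6
eef_pos: [506.7, -17.9, 117.9]
tool_rot: [-3.141, 0.002, 1.837]
force: [-1.1, 0.6, -6.2]
width: 12.8
```

```bash
python3 -m crank '[[[0,0,0.08,0,0,0],[0,0,0.08,0,0,0],[0,0,0.08,0,0,0],[0,0,0.06,0,0,0],[0,0,0,0,0,0],[0,0,0,0,0,0]]]'
python3 -m crank '[[[0,0,0,0,0,0]]]'
```

```text
clock: 10.1
eef_pos: [507.2, -17.8, 109.5]
tool_rot: [3.14, 0.003, 1.838]
force: [-1.3, -0.3, -2.2]
width: 12.6
clock: 10.18
eef_pos: [507.2, -17.8, 109.6]
tool_rot: [3.14, 0.003, 1.838]
force: [-1.6, -0.7, -3.0]
width: 12.5
```

```bash
python3 -m crank '[[[0,0,0.06,0,0,0],[0,0,0.06,0,0,0],[0,0,0,0,0,0],[0,0,0,0,0,0]]]'
python3 -m crank '[[[0,0,0.02,0,0,0],[0,0,0,0,0,0]]]'
python3 - <<'E'
from h import *
im=ctrl.get_image("scene");save(im,"s2.png")
im2=ctrl.get_image("side")
a=cv2.resize(im["color"][180:280,250:400,::-1],(600,400),interpolation=2)
cv2.imwrite("pics/s2c.png",a)
E
```

```text
clock: 10.52
eef_pos: [507.4, -17.9, 107.5]
tool_rot: [3.139, 0.004, 1.837]
force: [-1.4, 0.6, -1.3]
width: 12.6
clock: 10.68
eef_pos: [507.4, -18.1, 107.3]
tool_rot: [3.139, 0.004, 1.837]
force: [-2.1, 0.6, 1.6]
width: 12.9
```

View pics/s2c.png

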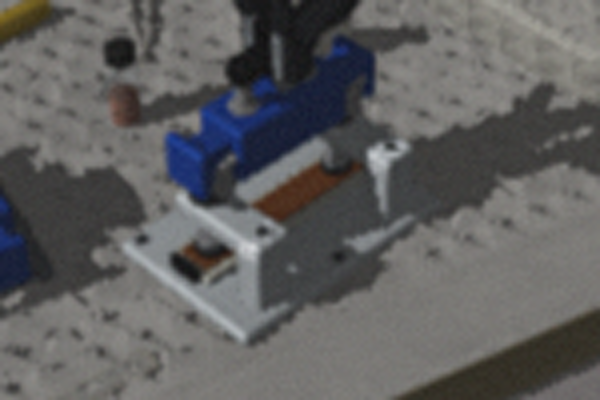

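```bash
python3 -m crank '[[[0,0,0,0,0,0],[0,0,0,0,0,0],[0,0,0,0,0,0],[0,0,0,0,0,0]]]' 0.35
python3 -m crank '[[[0,0,-0.15,0,0,0],[0,0,-0.3,0,0,0],[0,0,-0.5,0,0,0],[0,0,-0.9,0,0,0],[0,0,-0.9,0,0,0],[0,0,0,0,0,0],[0,0,0,0,0,0]]]'
cat > chk.py <<'E'
from h import *
im=ctrl.get_image("wrist");s=ctrl.read_state();P=pts(im).reshape(-1,3);P=P[np.isfinite(P).all(1)]
print(s["eef_pos"],s["force"])
for n in("scene","side","wrist"):
    if n!="wrist": im=ctrl.get_image(n);P=pts(im).reshape(-1,3);P=P[np.isfinite(P).all(1)]
    g=np.deg2rad(15.3);ex=np.array([np.cos(g),np.sin(g)]);ey=np.array([-np.sin(g),np.cos(g)]);o=np.array([508.3,-21])
    X=(P[:,:2]-o)@ex;Y=(P[:,:2]-o)@ey;Z=P[:,2]
    for nm,m in(("end+",(abs(X)<18)&(Y>58)&(Y<70)&(Z>75)),("end-",(abs(X)<18)&(Y<-58)&(Y>-70)&(Z>75)),("blk",(abs(X)<17)&(abs(Y)<38)&(Z>88)&(Z<106)),("hnd",(abs(X)<12)&(abs(Y)<34)&(Z>118)&(Z<140))):
        if m.sum()>15: print(n,nm,m.sum(),"topZ",np.round(np.percentile(Z[m],[50,90,97]),1),"X",np.round(np.percentile(X[m],[2,98]),1),"Y",np.round(np.percentile(Y[m],[2,98]),1))
E
python3 chk.py
```

```text
clock: 11.12
eef_pos: [510.8, -17.8, 107.6]
tool_rot: [3.133, 0.005, 1.837]
force: [0.1, 0.4, 0.0]
width: 27.6
clock: 11.7
eef_pos: [510.8, -17.2, 196.5]
tool_rot: [3.131, 0.005, 1.838]
force: [-0.2, -0.9, 0.3]
width: 28.2
[511.28269298 -17.09317534 196.57801251] [ 0.43208107 -0.40798232  0.67961739]
scene end+ 58 topZ [93.4 96.6 97. ] X [-13.6  14.8] Y [58.2 64.9]
scene end- 115 topZ [88.7 96.6 97.3] X [-13.3  14.7] Y [-66.9 -58.9]
scene blk 356 topZ [ 98.4 100.7 103.7] X [-12.7  16.7] Y [-36.9  36.2]
scene hnd 199 topZ [128.4 131.  131.6] X [-5.9  6.9] Y [-30.2  27.2]
side end+ 60 topZ [93.3 97.5 98.7] X [-11.   15.3] Y [58.2 67.3]
side end- 33 topZ [95.7 98.8 99.4] X [-12.8  16.7] Y [-63.8 -58.1]
side blk 283 topZ [ 99.2 101.5 102.9] X [-11.9  16.7] Y [-35.9  37.2]
side hnd 167 topZ [129.5 132.3 133. ] X [-5.3  8.6] Y [-26.9  29.7]
wrist end+ 60 topZ [93.3 97.5 98.7] X [-11.   15.3] Y [58.2 67.3]
wrist end- 33 topZ [95.7 98.8 99.4] X [-12.8  16.7] Y [-63.8 -58.1]
wrist blk 283 topZ [ 99.2 101.5 102.9] X [-11.9  16.7] Y [-35.9  37.2]
wrist hnd 167 topZ [129.5 132.3 133. ] X [-5.3  8.6] Y [-26.9  29.7]
```

```bash
python3 -m crank '[[[-0.5,-0.4,0,0,0,0],[-0.9,-0.8,0,0,0,0],[-0.9,-0.8,0,0,0,0],[-0.9,-0.8,0,0,0,0],[-0.9,-0.8,0,0,0,0],[-0.4,-0.3,0,0,0,0],[0,0,0,0,0,1],[0,0,0,0,0,1],[0,0,0,0,0,1],[0,0,0,0,0,1],[0,0,0,0,0,1],[0,0,0,0,0,1]]]' 0.1
```

```text
clock: 12.85
eef_pos: [421.1, -183.3, 181.8]
tool_rot: [-3.124, -0.004, 1.183]
force: [0.6, 0.6, 0.2]
width: 38.8
```

```bash
python3 -m crank '[[[0,0,0,0,0,1],[0,0,0,0,0,1],[0,0,0,0,0,1],[0,0,0,0,0,1],[0,0,0,0,0,1],[0,0,0,0,0,1],[0,0,0,0,0,1],[0,0,0,0,0,1],[0,0,0,0,0,1],[0,0,0,0,0,0.7],[0,0,0,0,0,0],[0,0,0,0,0,0]]]'
```

```text
clock: 13.85
eef_pos: [412.0, -179.9, 170.2]
tool_rot: [-3.12, 0.04, 0.115]
force: [-0.6, -0.4, 0.2]
width: 38.4
```

```bash
python3 -m crank '[[[0.3,0,0,-0.2,0.38,0.95],[0.3,0,0.2,0,0,0],[0,0,0.7,0,0,0],[0,0,0.7,0,0,0],[0,0,0.2,0,0,0],[0,0,0,0,0,0],[0,0,0,0,0,0]]]' 0.1
python3 - <<'E'
from h import *
im=ctrl.get_image("wrist");P=pts(im).reshape(-1,3);s=ctrl.read_state();print(s["eef_pos"],s["tool_rot"])
P=P[np.isfinite(P).all(1)]
h=P[(P[:,2]>70)&(P[:,2]<90)&(P[:,0]>370)&(P[:,0]<500)]
for y in(-236,-178):
    q=h[abs(h[:,1]-y)<20]
    if len(q)>20:print(cv2.minAreaRect(q[:,:2].astype(np.float32)),len(q),np.median(q[:,2]))
E
```

```text
clock: 14.43
eef_pos: [432.1, -178.4, 111.1]
tool_rot: [-3.141, 0.004, 0.034]
force: [0.2, -0.5, -0.3]
width: 38.5
[ 432.31486639 -178.49838445  111.41778828] [3.14144135 0.00351701 0.03328267]
((432.52496337890625, -237.83555603027344), (58.85678482055664, 14.539441108703613), 0.44396457076072693) 2745 79.14690357230977
((431.98583984375, -180.267333984375), (59.17671203613281, 13.995194435119629), 0.5332587361335754) 2578 79.30120883235631
```

```bash
python3 -m crank '[[[0,0.04,0.3,0,0,0.22],[0,0,0.6,0,0,0],[0,0,0.5,0,0,0],[0,0,0.3,0,0,0],[0,0,0.14,0,0,0],[0,0,0,0,0,0],[0,0,0,0,0,0]]]' 0.1
```

```text
clock: 15.07
eef_pos: [436.1, -182.1, 56.5]
tool_rot: [3.138, -0.005, 0.006]
force: [-0.3, 0.7, -0.0]
width: 38.5
```

```bash
python3 -m crank '[[[-0.1,-0.06,0.04,0,0,0],[0,0,0,0,0,0],[0,0,0,0,0,0]]]' 0.1
python3 -m crank '[[[0,0,0,0,0,0],[0,0,0,0,0,0],[0,0,0,0,0,0],[0,0,0,0,0,0],[0,0,0,0,0,0]]]' 1
python3 -m crank '[[[0,0,-0.1,0,0,0],[0,0,-0.2,0,0,0],[0,0,-0.2,0,0,0],[0,0,-0.2,0,0,0],[0,0,0,0,0,0],[0,0,0,0,0,0],[0,0,0,0,0,0]]]'
python3 -c "
from cell import ctrl;print(ctrl.read_state()['qpos'])"
```

```text
clock: 15.32
eef_pos: [433.6, -180.6, 56.6]
tool_rot: [3.137, -0.007, 0.006]
force: [-0.4, 0.4, -0.8]
width: 38.4
clock: 15.73
eef_pos: [434.0, -180.5, 57.6]
tool_rot: [3.137, -0.009, 0.007]
force: [0.8, 0.3, -2.4]
width: 12.6
clock: 16.32
eef_pos: [433.9, -180.4, 81.3]
tool_rot: [3.136, -0.009, 0.007]
force: [-0.1, 0.4, -1.7]
width: 13.0
[ 0.26825071  0.63261318  0.09445744  2.1494241  -0.1563494   0.35521324
 -1.07361813]
```

```bash
python3 -m crank '[[[0,0,-0.5,0,0,0],[0.2,0,-0.9,0,0,0],[0.2,0,-0.9,0,0,0],[0.2,0,-0.9,0,0,0],[0.1,-0.3,-0.5,0,0,0],[0,-0.7,0,0,0,0],[0,-1,0,0,0,0],[0,-1,0,0,0,0]]]'
```

```text
clock: 16.98
eef_pos: [453.4, -94.6, 196.6]
tool_rot: [3.134, -0.008, -0.008]
force: [0.5, 0.6, -2.9]
width: 12.3
```

```bash
python3 -m crank '[[[0,-1,0,0,0,0],[0,-1,0,0,0,0],[0,-1,0,0,0,0],[0,-1,0,0,0,0],[0,-1,0,0,0,0],[-0.1,-1,0,0,0,0],[-0.1,-1,0,0,0,-0.2],[-0.1,-1,0,0,0,-0.4],[-0.2,-1,0,0,0,-0.5],[-0.2,-0.8,0,0,0,-0.5],[-0.1,-0.5,0,0,0,-0.5],[0,0,0,0,0,0]]]'
python3 -m crank '[[[0,0,0,0,0,0],[0,0,0,0,0,0]]]'
```

```text
clock: 17.98
eef_pos: [418.2, 233.7, 192.2]
tool_rot: [3.134, -0.005, 0.23]
force: [-0.1, -0.4, -2.5]
width: 13.0
clock: 18.15
eef_pos: [417.8, 232.9, 191.8]
tool_rot: [3.133, -0.004, 0.231]
force: [0.5, -0.4, -1.5]
width: 13.1
```

```bash
python3 -m crank '[[[0.1,-0.4,0,0.06,0,0.24],[0.2,-0.8,0,0,0,0],[0.1,-0.4,0.2,0,0,0],[0,0,0.6,0,0,0],[0,0,0.8,0,0,0],[0,0,0.8,0,0,0],[0,0,0.6,0,0,0],[0,0,0.4,0,0,0],[0,0,0,0,0,0],[0,0,0,0,0,0]]]'
python3 - <<'E'
from h import *
im=ctrl.get_image("wrist");save(im,"w3.png")
P=pts(im).reshape(-1,3);P=P[np.isfinite(P).all(1)]
g=.206;o=np.array([424.4,253]);d=P[:,:2]-o
X=d@[np.cos(g),np.sin(g)];Y=d@[-np.sin(g),np.cos(g)];Z=P[:,2]
m=(abs(Z-46)<4)&(abs(X)<100)&(abs(Y)<85)
print("X+",np.percentile(X[m&(X>70)&(abs(Y)<50)],[2,50,98]) , "Y+",np.percentile(Y[m&(Y>60)&(abs(X)<60)],[5,50,95]) if (m&(Y>60)&(abs(X)<60)).sum() else 0,"Y-",np.percentile(Y[m&(Y<-60)&(abs(X)<60)],[5,50,95])if (m&(Y<-60)&(abs(X)<60)).sum() else 0)
u=ctrl.read_state()["eef_pos"];print(u,(u[:2]-o)@[np.cos(g),np.sin(g)],(u[:2]-o)@[-np.sin(g),np.cos(g)])
E
```

```text
clock: 18.98
eef_pos: [428.4, 267.4, 84.1]
tool_rot: [3.13, -0.007, 0.179]
force: [0.5, 1.4, -1.0]
width: 12.4
X+ [78.64794826 81.49041662 87.45123137] Y+ [68.47131061 69.53355623 72.64188895] Y- [-73.01075344 -70.87449924 -69.97875697]
[428.42429907 267.26056321  84.27536414] 6.856155880436351 13.135896334616275
```

View pics/w3.png

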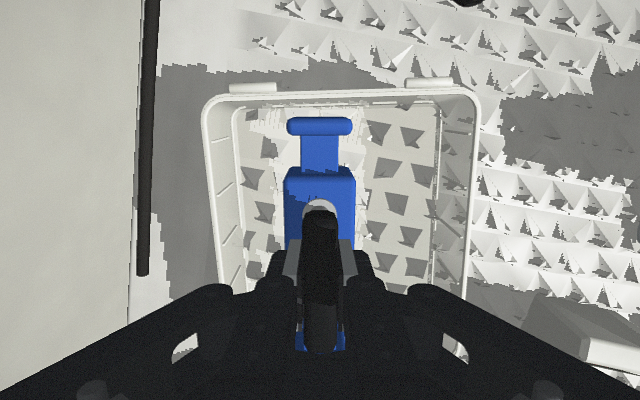

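```bash
python3 -m crank '[[[-0.2,-0.5,0,0.08,0.05,-0.26],[0,-0.1,0,0,0,0],[0,0,0,0,0,0],[0,0,0,0,0,0]]]'
```

```text
clock: 19.37
eef_pos: [420.5, 285.4, 86.8]
tool_rot: [3.141, -0.017, 0.207]
force: [-0.4, -0.5, -0.6]
width: 12.8
```

```bash
python3 -m crank '[[[-0.04,0.08,0.2,0,-0.16,0],[0,0,0.4,0,0,0],[0,0,0.3,0,0,0],[0,0,0.2,0,0,0],[0,0,0,0,0,0],[0,0,0,0,0,0]]]'
```

```text
clock: 19.87
eef_pos: [421.8, 282.9, 53.1]
tool_rot: [-3.141, -0.001, 0.207]
force: [-0.3, 0.7, -0.3]
width: 12.9
```

```bash
python3 -m crank '[[[0,0,0.1,0,0,0],[0,0,0.08,0,0,0],[0,0,0.06,0,0,0],[0,0,0,0,0,0],[0,0,0,0,0,0]]]'
python3 -m crank '[[[0,0,0.04,0,0,0],[0,0,0,0,0,0],[0,0,0,0,0,0]]]'
```

```text
clock: 20.28
eef_pos: [422.4, 282.8, 45.7]
tool_rot: [-3.141, -0.002, 0.207]
force: [-0.6, -0.0, -1.0]
width: 12.7
clock: 20.53
eef_pos: [422.4, 283.5, 46.1]
tool_rot: [-3.14, -0.003, 0.207]
force: [-0.1, 0.4, -1.6]
width: 12.6
```

```bash
python3 -m crank '[[[0,0,0.06,0,0,0],[0,0,0.03,0,0,0],[0,0,0,0,0,0]]]'
python3 -m crank '[[[0,0,0.04,0,0,0],[0,0,0,0,0,0],[0,0,0,0,0,0]]]'
```

```text
clock: 20.78
eef_pos: [422.5, 283.9, 45.8]
tool_rot: [-3.139, -0.004, 0.207]
force: [0.0, 0.0, -2.0]
width: 12.9
clock: 21.03
eef_pos: [422.6, 284.4, 45.6]
tool_rot: [-3.138, -0.005, 0.207]
force: [-0.4, -0.6, -1.0]
width: 13.0
```

```bash
python3 -m crank '[[[0,0.03,0.12,0,0,0],[0,0,0.06,0,0,0],[0,0,0,0,0,0]]]'
```

```text
clock: 21.28
eef_pos: [422.5, 285.4, 45.8]
tool_rot: [-3.135, -0.007, 0.209]
force: [-0.5, -0.1, -1.6]
width: 12.9
```

```bash
python3 - <<'E'
from h import *
s=ctrl.read_state();print(s["qpos"],s["force"],s["torque"])
for n in("scene","side"):
    P=pts(ctrl.get_image(n)).reshape(-1,3);P=P[np.isfinite(P).all(1)]
    g=.206;o=np.array([424.4,253]);d=P[:,:2]-o
    X=d@[np.cos(g),np.sin(g)];Y=d@[-np.sin(g),np.cos(g)];Z=P[:,2]
    m=(abs(Y-30)<20)&(X>58)&(X<70)&(Z>15);print(n,m.sum(),np.percentile(Z[m],[50,90,97]),np.percentile(X[m],[2,98]),np.percentile(Y[m],[2,98]))
E
```

```text
[-0.68178613  0.72938036  0.05248528  2.05665777 -0.11258007  0.34908022
 -1.89913751] [-0.45436036 -0.11621252 -1.59794346] [ 0.00181747 -0.00759    -0.02219574]
scene 24 [31.91013528 33.61811246 34.20332253] [58.7410397  66.11685375] [15.95822636 42.8238683 ]
side 48 [32.39439594 34.36179423 34.80573312] [59.91079067 67.75215712] [19.99445583 47.57492645]
```

```bash
python3 -m crank '[[[0,0.05,0.2,-0.06,-0.06,0],[0,0,0,0,0,0]]]'; python3 -m crank '[[[0,0,0,0,0,0],[0,0,0,0,0,0]]]'
```

```text
clock: 21.55
eef_pos: [423.3, 286.9, 43.1]
tool_rot: [-3.137, -0.003, 0.21]
force: [0.2, -0.2, -1.1]
width: 12.7
clock: 21.72
eef_pos: [423.5, 287.5, 42.8]
tool_rot: [-3.136, -0.004, 0.21]
force: [-0.2, -0.0, -1.7]
width: 12.5
```

```bash
python3 -m crank '[[[-0.03,0.15,-0.03,-0.05,-0.05,0],[0,0,0,0,0,0]]]'; python3 -m crank '[[[0,0.03,0.12,0,0,0],[0,0,0,0,0,0]]]';python3 -m crank '[[[0,0.03,0.1,0,0,0],[0,0,0,0,0,0]]]'
```

```text
clock: 21.88
eef_pos: [423.0, 282.0, 42.3]
tool_rot: [3.14, 0.004, 0.21]
force: [0.0, -2.1, 3.7]
width: 12.8
clock: 22.05
eef_pos: [423.3, 281.0, 42.8]
tool_rot: [3.141, 0.004, 0.209]
force: [0.1, 0.2, -1.1]
width: 12.9
clock: 22.22
eef_pos: [423.7, 281.0, 42.3]
tool_rot: [-3.14, 0.002, 0.209]
force: [0.7, -0.4, -2.3]
width: 12.4
```

```bash
for i in 1; do python3 -m crank '[[[0,0.02,0.12,0,-0.02,0],[0,0,0.1,0,0,0]]]'; done; python3 -m crank '[[[0,0,0.03,0,0,0]]]'; python3 -m crank '[[[0,0,0,0,0,0]]]'
```

```text
clock: 22.38
eef_pos: [423.6, 281.1, 41.7]
tool_rot: [-3.138, 0.003, 0.209]
force: [-6.6, -5.3, 44.5]
width: 12.8
clock: 22.47
eef_pos: [423.9, 281.1, 42.1]
tool_rot: [-3.137, 0.002, 0.209]
force: [-0.7, -0.0, -2.2]
width: 13.2
clock: 22.55
eef_pos: [424.1, 280.9, 42.3]
tool_rot: [-3.137, 0.002, 0.208]
force: [0.3, -0.1, -2.2]
width: 12.9
```

```bash
python3 -m crank '[[[0,0,0.05,0,0,0],[0,0,0,0,0,0],[0,0,0,0,0,0],[0,0,0,0,0,0]]]' 0.4
python3 -m crank '[[[0,0,-0.1,0,0,0],[0,0,-0.3,0,0,0],[0,0,-0.5,0,0,0],[0,0,-0.9,0,0,0],[0,0,-0.9,0,0,0],[0,0,-0.9,0,0,0],[0,0,-0.8,0,0,0],[0,0,0,0,0,0],[0,0,0,0,0,0]]]'
```

```text
clock: 22.88
eef_pos: [423.9, 280.0, 38.6]
tool_rot: [-3.139, 0.004, 0.208]
force: [-0.1, -0.7, -0.8]
width: 25.7
clock: 23.63
eef_pos: [423.5, 278.8, 178.4]
tool_rot: [-3.14, 0.007, 0.207]
force: [0.6, 0.0, 0.1]
width: 25.2
```

```bash
python3 -m crank '[[[0,0.6,-0.1,0,0,0],[0,1,-0.1,0,0,0],[0,1,0,0,0,0],[0,1,0,0,0,0.4],[0,1,0,0,0,0.5],[0,1,0,0,0,0.5],[0,1,0,0,0,0.5],[0,1,0,0,0,0],[0,1,0,0,0,0],[0,1,0,0,0,0],[0,1,0,0,0,0],[0,1,0,0,0,0]]]' 0.1
python3 -m crank '[[[0,1,0,0,0,0],[0,1,0,0,0,0],[0,1,0,0,0,0],[0,0.8,0,0,0,0],[0,0.4,0,0,0,0],[0,0,0,0,0,0],[0,0,0,0,0,0]]]' 0.1
```

```text
clock: 24.63
eef_pos: [453.1, -71.8, 176.7]
tool_rot: [-3.138, 0.019, 0.017]
force: [0.2, 0.0, -0.6]
width: 38.7
clock: 25.22
eef_pos: [448.4, -211.3, 170.7]
tool_rot: [-3.138, 0.03, 0.004]
force: [0.5, 0.4, 0.1]
width: 38.3
```

```bash
python3 -m crank '[[[-0.25,0.4,0,0,0.28,0],[-0.25,0.4,0.2,0,0,0],[0,0,0.6,0,0,0],[0,0,0.6,0,0,0],[0,0,0.3,0,0,0],[0,0,0.1,0,0,0],[0,0,0,0,0,0],[0,0,0,0,0,0]]]' 0.1
```

```text
clock: 25.88
eef_pos: [433.6, -224.0, 113.3]
tool_rot: [-3.131, 0.003, 0.018]
force: [0.4, 0.4, 0.9]
width: 38.2
```

```bash
python3 -m crank '[[[0,0.4,0,-0.08,0,0.05],[0,0.03,0.2,0,0,0],[0,0,0,0,0,0],[0,0,0,0,0,0]]]' 0.1
```

```text
clock: 26.22
eef_pos: [435.9, -238.1, 108.6]
tool_rot: [3.141, -0.0, 0.014]
force: [-0.9, 0.0, 0.0]
width: 38.5
```

```bash
python3 -m crank '[[[-0.1,-0.03,0.3,0,0,0],[0,0,0.6,0,0,0],[0,0,0.5,0,0,0],[0,0,0.3,0,0,0],[0,0,0.1,0,0,0],[0,0,0,0,0,0],[0,0,0,0,0,0]]]' 0.1
python3 -m crank '[[[0,0,0,0,0,0]]]'
```

```text
clock: 26.8
eef_pos: [435.1, -239.0, 54.7]
tool_rot: [3.139, -0.006, 0.013]
force: [-0.4, -0.0, 0.3]
width: 38.5
clock: 26.88
eef_pos: [435.4, -239.2, 55.1]
tool_rot: [3.139, -0.006, 0.013]
force: [0.1, -0.0, -0.3]
width: 38.2
```

```bash
python3 -m crank '[[[-0.08,-0.06,0.02,0,0,0],[0,0,0,0,0,0],[0,0,0,0,0,0],[0,0,0,0,0,0],[0,0,0,0,0,0],[0,0,0,0,0,0]]]' 1
python3 -m crank '[[[0,0,-0.1,0,0,0],[0,0,-0.2,0,0,0],[0,0,-0.3,0,0,0],[0.1,0,-0.7,0,0,0],[0.2,0,-0.9,0,0,0],[0.2,0,-0.9,0,0,0],[0.2,0,-0.9,0,0,0],[0.1,-0.3,-0.6,0,0,0],[0,-0.6,-0.2,0,0,0],[0,-1,0,0,0,0],[0,-1,0,0,0,0],[0,-1,0,0,0,0]]]'
```

```text
clock: 27.38
eef_pos: [433.5, -237.5, 56.3]
tool_rot: [3.137, -0.009, 0.013]
force: [-0.4, -0.8, -1.6]
width: 13.1
clock: 28.38
eef_pos: [455.8, -124.6, 215.6]
tool_rot: [3.132, -0.017, -0.003]
force: [0.0, -0.0, -2.0]
width: 12.6
```

```bash
python3 -m crank '[[[0,-1,0,0,0,0],[0,-1,0,0,0,0],[0,-1,0,0,0,0],[0,-1,0,0,0,0],[0,-1,0,0,0,0],[0,-1,0,0,0,0],[0,-1,0,0,0,0],[-0.1,-1,0,0,0,-0.4],[-0.1,-1,0,0,0,-0.5],[0,-1,0,0,0,-0.5],[0,-0.6,0,0,0,-0.5],[0,-0.3,0,0,0,0]]]'
python3 -m crank '[[[0,0,0,0,0,0],[0,0,0,0,0,0],[0,0,0,0,0,0]]]'
```

```text
clock: 29.38
eef_pos: [437.5, 222.2, 223.7]
tool_rot: [3.132, -0.026, 0.208]
force: [-0.1, 0.4, -1.9]
width: 12.7
clock: 29.63
eef_pos: [436.6, 222.7, 224.9]
tool_rot: [3.132, -0.027, 0.208]
force: [-0.3, 0.5, -1.6]
width: 12.7
```

```bash
python3 -m crank '[[[-0.1,0,0,0.08,-0.26,0],[0,0,0.3,0,0,0],[0,0,0.7,0,0,0],[0,0,0.9,0,0,0],[0,0,0.9,0,0,0],[0,0,0.8,0,0,0],[0,0,0.5,0,0,0],[0,0,0.2,0,0,0],[0,0,0,0,0,0],[0,0,0,0,0,0]]]'
```

```text
clock: 30.47
eef_pos: [439.2, 205.7, 90.0]
tool_rot: [3.132, -0.006, 0.179]
force: [-0.3, -0.6, -1.2]
width: 12.8
```

```bash
python3 -m crank '[[[-0.1,-0.5,0,0.1,-0.03,-0.26],[0,-0.05,0,0,0,0],[0,0,0,0,0,0],[0,0,0,0,0,0]]]'
```

```text
clock: 30.8
eef_pos: [435.1, 223.0, 92.8]
tool_rot: [-3.138, -0.009, 0.206]
force: [0.2, -0.1, -0.8]
width: 13.1
```

```bash
python3 -m crank '[[[-0.08,0,0.2,-0.03,-0.09,0],[0,0,0.4,0,0,0],[0,0,0.4,0,0,0],[0,0,0.3,0,0,0],[0,0,0.15,0,0,0],[0,0,0,0,0,0],[0,0,0,0,0,0]]]'
python3 -m crank '[[[0,0,0,0,0,0]]]'
```

```text
clock: 31.38
eef_pos: [434.6, 223.5, 48.9]
tool_rot: [-3.141, -0.003, 0.206]
force: [-0.8, -0.4, -2.9]
width: 12.7
clock: 31.47
eef_pos: [434.6, 223.4, 48.9]
tool_rot: [-3.141, -0.003, 0.206]
force: [0.0, -0.2, -1.1]
width: 13.0
```

```bash
python3 -m crank '[[[0,0,0.1,0,0,0],[0,0,0.05,0,0,0],[0,0,0,0,0,0]]]'
python3 -m crank '[[[0,0,0.08,0,0,0],[0,0,0,0,0,0]]]'
python3 -m crank '[[[0,0,0.08,0,0,0],[0,0,0,0,0,0]]]'
```

```text
clock: 31.72
eef_pos: [435.4, 223.7, 45.0]
tool_rot: [-3.14, -0.005, 0.206]
force: [-0.4, 0.2, -1.1]
width: 12.9
clock: 31.88
eef_pos: [435.8, 224.2, 44.1]
tool_rot: [-3.14, -0.007, 0.206]
force: [-0.4, 0.3, -2.2]
width: 12.8
clock: 32.05
eef_pos: [436.3, 224.7, 44.4]
tool_rot: [-3.139, -0.009, 0.206]
force: [0.8, 0.4, -2.4]
width: 12.9
```

```bash
python3 -m crank '[[[-0.03,0,0.08,-0.02,-0.1,0]]]';python3 -m crank '[[[0,0.02,0.08,0,0,0]]]';python3 -m crank '[[[0,0,0.05,0,0,0]]]';python3 -m crank '[[[0,0,0.05,0,0,0]]]'
```

```text
clock: 32.13
eef_pos: [435.7, 224.9, 43.5]
tool_rot: [-3.14, 0.0, 0.206]
force: [-5.9, -3.9, 42.7]
width: 12.8
clock: 32.22
eef_pos: [435.7, 224.8, 43.5]
tool_rot: [-3.139, 0.0, 0.207]
force: [-8.6, -1.6, 45.1]
width: 12.9
clock: 32.3
eef_pos: [435.8, 224.9, 43.7]
tool_rot: [-3.139, -0.0, 0.207]
force: [-2.7, -1.7, 8.7]
width: 12.9
clock: 32.38
eef_pos: [435.7, 224.9, 43.6]
tool_rot: [-3.139, -0.001, 0.207]
force: [-3.5, -2.5, 17.0]
width: 13.1
```

Firmly on the floor; release and retreat.

```bash
python3 -m crank '[[[0,0,0,0,0,0],[0,0,0,0,0,0],[0,0,0,0,0,0],[0,0,0,0,0,0]]]' 0.4
python3 -m crank '[[[0,0,-0.1,0,0,0],[0,0,-0.3,0,0,0],[0,0,-0.5,0,0,0],[0,0,-0.9,0,0,0],[0,0,-0.9,0,0,0],[0,0,-0.9,0,0,0],[0,0,-0.9,0,0,0],[0,-0.9,-0.4,0,0,0],[0,-1,0,0,0,0],[0,-1,0,0,0,0],[0,0,0,0,0,0],[0,0,0,0,0,0]]]'
python3 chk.py | grep -v wrist
python3 - <<'E'
from h import *
for n in("scene","side"):
    im=ctrl.get_image(n);save(im,n+"9.png");P=pts(im).reshape(-1,3);P=P[np.isfinite(P).all(1)]
    g=.206;d=P[:,:2]-[424.4,253]
    X=d@[np.cos(g),np.sin(g)];Y=d@[-np.sin(g),np.cos(g)];Z=P[:,2]
    for y in(27,-31):
        for a,b,nm in((-70,-58,"e-"),(58,72,"e+"),(-32,32,"hnd")):
            m=(abs(Y-y)<(9 if nm=="hnd" else 17))&(X>a)&(X<b)&(Z>12)&((Z>55) if nm=="hnd" else (Z<42))
            if m.sum()>8:print(n,y,nm,m.sum(),"Z",np.round(np.percentile(Z[m],[50,95]),1),"X",np.round(np.percentile(X[m],[2,98]),1),"Y",np.round(np.percentile(Y[m],[2,98]),1))
    for q in("timer","vial","loupe"):
        for r in ctrl.search_frame(q,im)[:1]: print(q,round(r["conf"],2),np.round(r["extent"]))
a=cv2.resize(cv2.imread("pics/side9.png")[110:310,210:480],(783,580),interpolation=2);cv2.imwrite("pics/f.png",a)
E
```

```text
clock: 32.72
eef_pos: [436.6, 225.3, 44.0]
tool_rot: [-3.138, -0.002, 0.207]
force: [0.3, -0.4, 0.6]
width: 25.3
clock: 33.72
eef_pos: [418.3, 311.5, 204.0]
tool_rot: [-3.136, -0.003, 0.201]
force: [0.2, -0.8, 0.1]
width: 25.8
[418.04466121 312.23424083 203.97941993] [-0.12448167  0.69181081  0.19562117]
scene end+ 56 topZ [93.8 96.8 97.3] X [-13.1  14.5] Y [58.2 64.5]
scene end- 111 topZ [89.3 96.5 97.1] X [-14.4  14.3] Y [-67.  -59.1]
scene blk 358 topZ [ 98.5 100.4 102.6] X [-13.7  16.6] Y [-36.8  35.9]
scene hnd 200 topZ [128.1 130.9 131.8] X [-5.7  7.2] Y [-29.6  26.5]
side end+ 57 topZ [94.4 98.1 98.6] X [-11.1  15.1] Y [58.1 67.5]
side end- 33 topZ [95.6 98.7 99.4] X [-11.2  14.9] Y [-63.9 -58.3]
side blk 283 topZ [ 99.2 101.7 103.9] X [-10.8  16.8] Y [-35.8  37. ]
side hnd 164 topZ [129.4 131.9 133.1] X [-5.4  8.3] Y [-26.5  29.5]
scene 27 e- 20 Z [32.  33.1] X [-64.8 -58.3] Y [14.4 40.3]
scene 27 e+ 22 Z [31.2 33. ] X [59.1 66.1] Y [11.6 39. ]
scene 27 hnd 1714 Z [371.5 443.4] X [-19.5  31.3] Y [18.6 35.2]
scene -31 e- 16 Z [31.1 33.4] X [-62.3 -58.1] Y [-45.5 -17. ]
scene -31 e+ 18 Z [32.2 33.1] X [59.7 67.4] Y [-43.6 -16.7]
scene -31 hnd 126 Z [64.1 67.5] X [-24.4  31.4] Y [-38.1 -24.9]
timer 0.69 [324. 185.  31.  20.]
vial 0.61 [281. 202.  14.  19.]
loupe 0.66 [420. 219.  15.  15.]
side 27 e- 36 Z [30.6 35.4] X [-64.6 -58.1] Y [14.7 43.1]
side 27 e+ 49 Z [31.5 34.7] X [60.4 68.1] Y [14.7 42.5]
side 27 hnd 1595 Z [436.5 615.9] X [-10.2  31.7] Y [18.3 35.3]
side -31 e- 14 Z [32.1 34.8] X [-62.9 -58.2] Y [-42.1 -15.1]
side -31 e+ 41 Z [31.2 35.7] X [59.8 69.5] Y [-41.8 -14.6]
side -31 hnd 113 Z [66.6 69.5] X [-22.8  31.3] Y [-35.  -22.4]
timer 0.98 [362. 190.  24.  27.]
loupe 0.82 [367. 276.  13.  22.]
```

View pics/f.png

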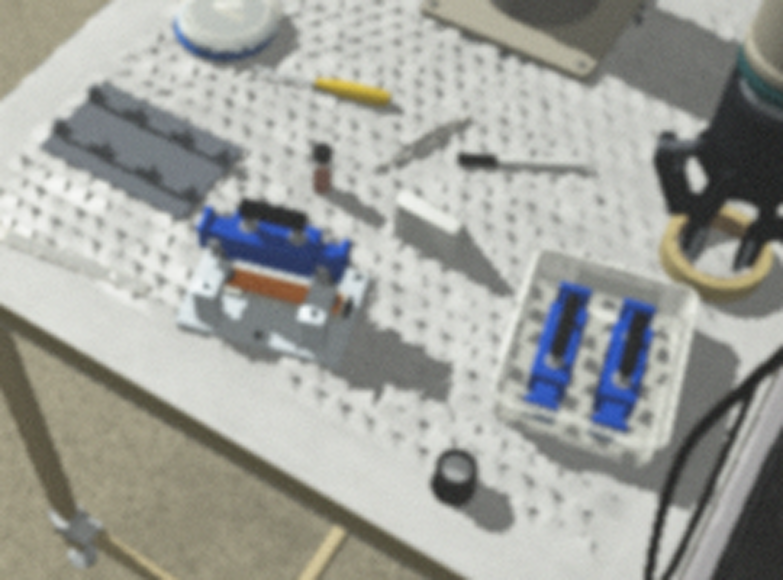

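Both light bars lie flat in the tray. The heavy bar sits level on the jig with both ends at the fully-down height, and the bystanders are undisturbed. Handing in.

```bash
python3 -c "
from cell import ctrl;print(ctrl.finish_job())"
```

```text
the job is handed in; nothing more can be done
None
```

The job is done and handed in at about 34 s of robot time. The first bar I lifted, the right-hand one in the rack (y ≈ -294 mm), pulled about 6.5 N, so it is the steel-cored one. It now lies across both jig saddles. The other two pulled about 1.7 to 2 N each and are in the wafer tray.

**Jig:** the last camera check shows the bar level, with both end plates at about 97–98 mm (98 expected with both feet fully down). It is centred to about 1 mm along the jig. I judged the feet from the bar's height and did not see them directly.

**Tray:** both bars are flat on the floor, handles up, about 58 mm apart. Their end-plate tops read 33–35 mm (34 expected).

**Bystanders:** the timer, vial and loupe stand where they were in the final pictures. The detector missed the vial in the last side picture, but it is plainly visible there.

**Set-downs in the tray:** each bar met the tray floor with a brief wrist reading of about 45 N, passed through the bar, so those touchdowns were firmer than I wanted. The first tray bar also took several extra nudges down before I let go, because the floor came about 3–4 mm lower on the TCP reading than I had worked out. It was released within about half a millimetre of the floor.

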